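# Square a heating block in a corner locator and load it into the dry bath

## Task

The dry bath's well leaves the heating block little room, so square the block first: push it fully home into the corner of the locator, flush against both fences, and let go of it there for a moment. Then pick it up, lower it (do not drop it) fully into the well of the dry bath, and close the dry bath's lid over it. Do not disturb the bottles, the dish or the flask.

Things in the scene. Friction and masses are not known exactly. Their poses are not given: they have to be found in the camera images.
- heating_block: Bare aluminium heating block, 96 x 60 x 48 mm (its x, y, z), with 24 round tube wells (4 x 6) in its top; about 0.5 kg. Starts lying askew on the locator's plate, a few cm off both fences, right way up, its length within about 0.3 rad of the locator's x. Origin: centre of its underside; x along its 96 mm length, z up. Turned half round it is the same.
- locator: Corner locator, fixed: bare metal plate 180 x 140 mm (x, y), top 8 mm above the table, with two steel fences 12 mm above the plate. Origin: plate centre, on the table; x away from the robot (yaw within 0.3 rad), y left. Inner faces: far fence x = +76 mm (runs along y), right fence y = -56 mm (runs along x); near and left sides open.
- locator_corner (a point): Point on the plate's top where the two fences' inner faces would meet (locator frame: +76, -56, +8 mm). A block home in the corner, its length along the locator's x, has its origin 48 mm nearer in x and 30 mm to the left in y: locator frame +28, -26, +8 mm. A notch of a few mm between the fences clears the block's corner.
- dry_bath: Dry bath (block heater), fixed: white housing, flat deck 75 mm above the table, sloping panel with display in front. Origin: on the table below the centre of its well; x to the rear, away from the robot (yaw within 0.25 rad), y left, z up. Housing spans x -118 to +98, y -62 to +62 mm. Its well is a rectangular pocket in the deck.
- well (a point): Centre of the well's floor, 51 mm above the table: a seated block's origin is there. The well is 100 mm along the dry bath's x by 64 mm along y (2 mm clear on each side of the block), 24 mm deep, with a 4 mm bevel round its mouth. A seated block projects 24 mm above the deck, its length along x.
- dry_bath_lid (a joint): Dry bath's lid, angle in rad: 0 = shut on the deck, growing as it opens; starts at 1.6 to 1.8 (standing up, leaning slightly back), stop at 1.9. A hood, clear top in a grey frame. The hinge is stiff (0.12 N m): it stays at any angle and must be pushed down all the way. It clears a seated block by 7 mm and shuts only over one fully seated.
- dry_bath_lid_hinge (a point): Middle of the lid's hinge line, which runs along the dry bath's y at the rear of the hood: in the dry bath's frame x = +80, y = 0, z = +78 mm.
- lid_front (a point): On the lid, middle of the hood's front upper edge; turns with the lid. Shut, it lies 146 mm in front of the hinge line and 31 mm above it, as does all the hood's flat outer top face (140 mm deep, 112 mm wide; hood 34 mm high). A lip 50 mm wide, 5 mm thick sticks 15 mm out of the front face 25 mm below this point.
- dropper_a: Bystander: dropper bottle, 20 mm wide, 82 mm tall, standing loose to the right of the locator. Origin: centre of its underside.
- dropper_b: Bystander: dropper bottle, 20 mm wide, 82 mm tall, standing loose behind and left of the dry bath. Origin: centre of its underside.
- petri: Bystander: closed Petri dish, 94 mm across, 17 mm high, loose at the right near the robot. Origin: centre of its underside.
- flask: Bystander: squat flask with a screw cap, 62 mm across, 90 mm high, loose behind the gap between locator and dry bath. Origin: centre of its underside.
Things that resemble listed ones, but are neither listed nor needed, are in the scene too. What is meant by the heating_block is not pink, and is the smaller of those in its own colour.

How it is judged:
On the way:
1. the block lies on the locator, released, flush against both fences (within 3 mm) and square (within 0.03 rad) (x of heating_block in the frame of locator between 0.025 and 0.031 m and y of heating_block in the frame of locator between -0.029 and -0.023 m and z of heating_block in the frame of locator between 0.006 and 0.01 m and angle between the x axis of heating_block and the x axis of locator, either way round below 0.03 rad and contact force between the fingers and heating_block below 0.1 N), for 0.2 s.
At the end, for the whole second after the job is handed in: The block stands on the floor of the dry bath's well (within 2 mm in height, 4 mm sideways, upright within 0.03 rad), at rest, and the lid is shut (below 0.04 rad) (x of heating_block in the frame of dry_bath between -0.004 and 0.004 m and y of heating_block in the frame of dry_bath between -0.004 and 0.004 m and z of heating_block in the frame of dry_bath between 0.049 and 0.053 m and angle between heating_block's own z axis and vertical below 0.03 rad and value of joint dry_bath_lid below 0.04 rad and linear speed of heating_block below 0.02 m/s); the robot touches nothing.
It fails at once if the block is dropped (moves faster than 0.5 m/s with no finger on it) (contact force between the fingers and heating_block below 0.05 N and linear speed of heating_block above 0.5 m/s).
It fails at once if the near dropper bottle is knocked over or shifted by more than 3 cm (distance of dropper_a from where it was at the start of the episode above 0.03 m or angle between dropper_a's own z axis and vertical above 0.5 rad).
It fails at once if the far dropper bottle is knocked over or shifted by more than 3 cm (distance of dropper_b from where it was at the start of the episode above 0.03 m or angle between dropper_b's own z axis and vertical above 0.5 rad).
It fails at once if the Petri dish is knocked over or shifted by more than 3 cm (distance of petri from where it was at the start of the episode above 0.03 m or angle between petri's own z axis and vertical above 0.5 rad).
It fails at once if the flask is knocked over or shifted by more than 3 cm (distance of flask from where it was at the start of the episode above 0.03 m or angle between flask's own z axis and vertical above 0.5 rad).
It also fails if it takes over 72 s, if anything falls off the work surface, if the arm or the gripper's body presses on something with over 40 N, if the wrist force passes 120 N, or if a joint passes its speed limit or range.

## Robot

A 6-joint arm with a two-finger parallel gripper is mounted at the origin on a cart in front of the work surface, level with it; the furniture and walls round the work are solid. World frame = base frame: x ahead of the robot, y to its left, z up, the work surface at z = 0. Lengths are in m, angles in rad, forces in N, time in s.
With the tool pointing down it reaches from about 0.425 to 0.95 m from the base axis. Payload 3.5 kg.
Tool frame: the origin (TCP) lies midway between the tips of the shut fingers; the grasp point (between the pads) lies 19 mm behind it (bot.pinch_z is the distance from the TCP to the grasp point, in m); z points along the fingers, y is the line along which they close (so a half turn about z gives the same grasp; the last joint's range is limited). The gripper opens to 85 mm and grips with 20 to 120 N. Pads are 22 mm wide; open, the fingers measure 114 mm over their backs; the gripper's body (76 mm by 85 mm) begins 54 mm behind the grasp point. The pads swing forward as they close: fully open they stand 13 mm farther back than shut.
Start: joints at [-1.276, 0.286, 1.577, -0, 1.279, -0.15], TCP at [0.29, -0.609, 0.231] pointing down, gripper open.
Joint ranges: [-2.77, 2.77], [-0.9, 2.22], [0.21, 2.48], [-1.53, 4.67], [0.24, 2.81], [-2.84, 2.84]. Speed limits (rad/s): [2.79, 2.79, 3.14, 3.14, 3.14, 3.14].

## Interface

Orientations are given as a unit quaternion [x, y, z, w].
In Python, from workcell import bot, cams, nets gives the robot as it stands. The module is installed in compiled form; this text tells all that it offers.
- The arm moves only by the tool carry_out, never from a script. Its argument "plan" is a list of rows, each an object with "grip": the closure, from 0 (fully open) to 1 (shut); "translation": the shift along the tool's x, y, z in cm, a list of three; "turn": the turn, a rotation vector about the tool's x, y, z in degrees, a list of three. In form: [{"grip": grip, "translation": [x, y, z], "turn": [ax, ay, az]}, ...]. A call has 1 to 5 rows; each row is the pose to reach, as a shift and turn from the pose commanded when the call began, along the tool's axes at that moment; what a row does not reach only later rows make up. A row lasts 1/10 s, in which the tool goes at most 50 mm and 8.59 degrees, less where a joint would pass 70% of its speed; a pose out of reach is approached as far as the arm can. A call with a gripper value outside its range is refused whole. The fingers move at their own pace and stop on an object; "squeeze" is the grip in N (left out, the last holds). Time passes only in rows, so rows that repeat a pose let the fingers close. It gives the time, the measured TCP pose, the force, the opening and the grip force at its end, in the units of the state.
- bot.read_state(): the state, without advancing time (a new reading comes with each control period).
- cams.get_image(name): name is "scene" or "top" or "wrist"; returns a dict with "color" (400x640x3 uint8, red, green, blue), "fovy" (degrees; the focal length in pixels is half the picture's height over the tangent of half this angle, whatever the lens; pixels are square), "cx", "cy" (the principal point, pixels), "cam_to_world" (4x4, takes a point from camera to world coordinates). Camera axes: x right, y up, looking along -z (the intrinsics and any distortion apply to the point x, -y, -z); pixel columns grow to the right and rows downward; lengths in m; the calibration is good to about 2 mm. The wrist camera is an equidistant fisheye: a pixel r from the principal point sees the ray r / f radians off the axis. A picture is of the moment at which its call begins. There is no depth.
- bot.close_job(): hands the job in; it is judged then, once.
Trained networks look in a picture, given as the dict that the camera call returned (one of the last four; its "shot" number tells which), for a name from the list of things; names that differ only in an ending like _2 or _b are one class to them, and where a whole thing is asked for, a point or a joint stands for the part that bears it (a point fixed in the world has none). Each returns a list of dicts, best first, with "p" (0 to 1); they miss things now and then, are a little off and sometimes report something else, mostly with a low value. They report only what shows in the picture. A call takes as long as a camera call. They do not tell look-alikes from the thing itself.
- nets.boxes_of(picture, label): "position" ([x, y, z] in m, in world coordinates, good to about 4 mm: the middle of the surface that is visible of it).
- nets.cut_out(picture, label): "pixels" (400x640 bool, what is visible of it).
The state is a dict: "t": time; "joint_pos": joint angles; "joint_velocities": joint speeds; "effort": joint torques, N m; "tcp_pos": TCP position; "ee_rot": TCP orientation; "contact_force": force on the tool from outside, world axes, zero at the start; "ft_torque": the same for the moment, N m; "grip_width": finger opening in m; "gripper_force": force on a finger pad.
Only numpy, scipy, OpenCV 4.12 (cv2) and the standard library are available. Lean on these libraries where they do the work, as an engineer would, in place of code of your own. Each camera call takes 0.05 s, during which the arm holds its last target. There are 200 camera calls.

## Working session

There is one attempt and no reset: what is moved stays moved. The work goes in short steps, Python scripts to look and compute and a tool call to move; the robot and the scene stay as the last step left them, time stands still between calls to the robot, and variables do not carry over. Pictures are saved under pics/ and viewed, at most 10 in all, crops included, and the job is handed in when it is done.

Besides the shell and the picture viewer there is one more tool, called as a command line: name --argument value ..., lists and objects as JSON in quotes. carry_out: Moves the arm, as the interface text tells. Its arguments: {"type":"object","properties":{"plan":{"type":"array","items":{"type":"object","properties":{"grip":{"type":"number"},"translation":{"type":"array","items":{"type":"number"}},"turn":{"type":"array","items":{"type":"number"}}}}},"squeeze":{"type":"number"}},"required":["plan"]}

```bash
mkdir -p pics; cat > h.py <<'E'
import numpy as np, cv2
from scipy.spatial.transform import Rotation as R
from workcell import bot, cams, nets
def save(c,n,crop=None,s=1):
    im=c["color"][...,::-1]
    if crop: x0,y0,x1,y1=crop; im=im[y0:y1,x0:x1]
    cv2.imwrite(n,cv2.resize(im,None,fx=s,fy=s,interpolation=cv2.INTER_CUBIC))
def ray(c,u,v,fish=False):
    f=200/np.tan(np.radians(c["fovy"])/2); a=(np.array([u,v],float)-[c["cx"],c["cy"]])
    if fish:
        r=np.hypot(*a); th=r/f; d=np.array([*(a/max(r,1e-9)*np.sin(th)),np.cos(th)])
    else: d=np.array([*(a/f),1])
    T=np.array(c["cam_to_world"]); return T[:3,3],T[:3,:3]@(d*[1,-1,-1])
def onz(c,u,v,z,fish=False):
    o,d=ray(c,u,v,fish); return o+d*(z-o[2])/d[2]
def proj(c,P,fish=False):
    f=200/np.tan(np.radians(c["fovy"])/2);T=np.array(c["cam_to_world"])
    q=(np.atleast_2d(P)-T[:3,3])@T[:3,:3]*[1,-1,-1]
    if fish:
        r=np.hypot(q[:,0],q[:,1]);th=np.arctan2(r,q[:,2]);return q[:,:2]/r[:,None]*(th*f)[:,None]+[c["cx"],c["cy"]]
    return q[:,:2]/q[:,2:]*f+[c["cx"],c["cy"]]
E
python3 - <<'E'
from h import *
np.set_printoptions(precision=4,suppress=True)
for n in ("scene","top"):
    c=cams.get_image(n); save(c,f"pics/{n}0.png"); print(n,c["fovy"],c["cx"],c["cy"],np.array(c["cam_to_world"]).tolist())
    for l in ("heating_block","locator","dry_bath","dry_bath_lid","dropper_a","petri","flask"):
        for r in nets.boxes_of(c,l)[:4]: print(l,round(r["p"],2),np.array(r["position"]),proj(c,r["position"])[0].round())
print(bot.read_state())
E
```

```text
scene 50.45891429711412 318.68387515353226 200.00759315262061 [[-0.732794731244131, 0.41780863694481385, -0.5370733886119835, -0.010375889813937533], [-0.6804061192427652, -0.4409809983763441, 0.5853061352557335, 0.6161429856667157], [0.007706799455156221, 0.7943372721743073, 0.6074281054386919, 0.7478958416308588], [0.0, 0.0, 0.0, 1.0]]
heating_block 0.83 [ 0.3911 -0.1177  0.0439] [398. 227.]
heating_block 0.75 [ 0.581  -0.1696  0.0469] [352. 187.]
heating_block 0.72 [0.5704 0.0147 0.0594] [310. 215.]
heating_block 0.72 [0.4754 0.1928 0.0725] [285. 268.]
locator 0.93 [ 0.558  -0.1698  0.0063] [358. 202.]
dry_bath 0.78 [0.4703 0.19   0.0771] [287. 267.]
dry_bath_lid 0.85 [0.5443 0.1874 0.1488] [263. 226.]
petri 0.52 [ 0.4028 -0.3125  0.0179] [432. 199.]
flask 0.41 [0.7332 0.0293 0.0815] [263. 185.]
top 54.88388551919768 322.9022039412722 201.65952045469294 [[-0.04293549540179135, 0.9752893558933627, -0.21671920892185, 0.32373553366826996], [-0.999075447234458, -0.042388467307750935, 0.007174160060057754, -0.005307539321118622], [-0.00218951315829586, 0.21682686669416557, 0.9762076192
[... 376 characters left out ...]
tri 0.85 [ 0.3723 -0.3257  0.0196] [429. 266.]
petri 0.34 [ 0.5961 -0.2103  0.007 ] [385. 197.]
flask 0.56 [0.722  0.0229 0.061 ] [309. 156.]
flask 0.32 [ 0.5336 -0.3623  0.0498] [438. 211.]
{'t': 0.8, 'joint_pos': array([-1.276 ,  0.2863,  1.5767, -0.    ,  1.2786, -0.15  ]), 'joint_velocities': array([ 0.0003, -0.0006,  0.0009, -0.0003, -0.0011, -0.0017]), 'effort': array([ -0.0002, -40.5913, -29.2923,  -0.0002,   0.0004,   0.    ]), 'tcp_pos': array([ 0.2905, -0.6093,  0.2313]), 'ee_rot': array([ 0.9754,  0.2206, -0.    ,  0.    ]), 'contact_force': array([-0.0667,  0.267 ,  0.0766]), 'ft_torque': array([-0.0074,  0.0298,  0.0114]), 'gripper_force': 0.0, 'grip_width': 0.08534803940079322}
```

View pics/scene0.png

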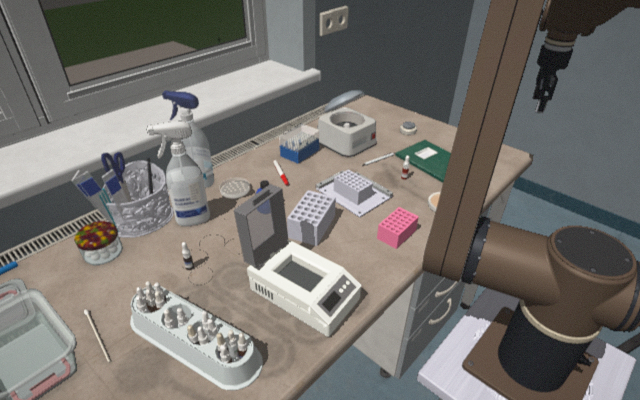

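View pics/top0.png

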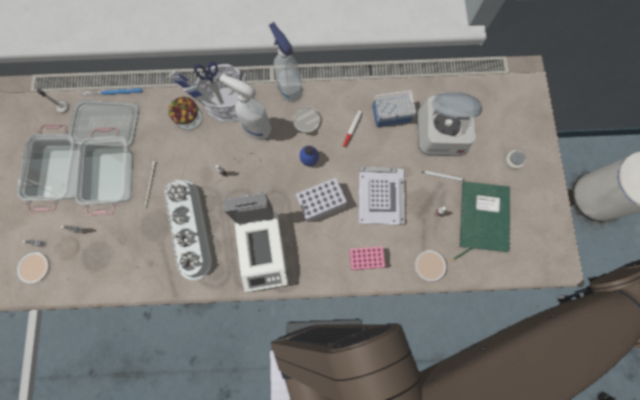

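Candidates for the heating block, in the top view: pink at (367,257), larger grey at (322,200) and smaller grey on the locator at (378,193). I choose the one on the locator. Next I bring the wrist camera over it.

carry_out --plan '[{"grip":0,"translation":[20,-14,-5],"turn":[0,0,25]},{"grip":0,"translation":[20,-14,-5],"turn":[0,0,25]},{"grip":0,"translation":[20,-14,-5],"turn":[0,0,25]},{"grip":0,"translation":[30,-22,-7],"turn":[0,0,25]},{"grip":0,"translation":[36,-28,-7],"turn":[0,0,25]}]'

```text
t: 1.3
tcp_pos: [0.4073, -0.3912, 0.2772]
ee_rot: [1.0, 0.004, 0.001, 0.001]
contact_force: [0.9, -0.3, -0.8]
grip_width: 0.0856
gripper_force: 0.0
```

```bash
cat > st.py <<'E'
from h import *
np.set_printoptions(precision=4,suppress=True)
def st():
    s=bot.read_state(); M=R.from_quat(s["ee_rot"]).as_matrix()
    print(round(s["t"],2),"tcp",s["tcp_pos"],"xyaw",np.degrees(np.arctan2(M[1,0],M[0,0])).round(2),"z",M[:,2],"F",s["contact_force"],"w",round(s["grip_width"],4),round(s["gripper_force"],1)); return s,M
def to(M,d): return (M.T@np.array(d)*100).round(2)
E
python3 - <<'E'
from st import *
s,M=st(); print(to(M,np.array([.48,-.19,.32])-s["tcp_pos"]))
E
```

```text
1.3 tcp [ 0.4073 -0.3912  0.2772] xyaw 0.46 z [ 0.0012 -0.0013 -1.    ] F [ 0.9431 -0.2723 -0.8183] w 0.0856 0.0
[  7.44 -20.06  -4.3 ]
```

carry_out --plan '[{"grip":0,"translation":[7.5,-20,-4.3],"turn":[0,0,0]},{"grip":0,"translation":[7.5,-20,-4.3],"turn":[0,0,0]},{"grip":0,"translation":[7.5,-20,-4.3],"turn":[0,0,0]},{"grip":0,"translation":[7.5,-20,-4.3],"turn":[0,0,0]},{"grip":0,"translation":[7.5,-20,-4.3],"turn":[0,0,0]}]'

```text
t: 1.8
tcp_pos: [0.4809, -0.1886, 0.321]
ee_rot: [1.0, 0.006, 0.001, 0.0]
contact_force: [-0.5, -0.8, -0.5]
grip_width: 0.0855
gripper_force: 0.0
```

```bash
python3 - <<'E'
from st import *
s,M=st(); c=cams.get_image("wrist"); save(c,"pics/w1.png",s=1.25); print(c["fovy"],c["cx"],c["cy"],c["cam_to_world"])
for l in ("heating_block","locator"):
    for r in nets.boxes_of(c,l)[:4]: print(l,round(r["p"],2),np.array(r["position"]),proj(c,r["position"],True)[0].round())
E
```

```text
1.8 tcp [ 0.4809 -0.1886  0.321 ] xyaw 0.71 z [ 0.003  -0.0005 -1.    ] F [-0.4717 -0.7655 -0.4978] w 0.0855 0.0
65.70646984690485 317.3878717711951 202.82893564779494 [[ 0.0124  0.9521  0.3056  0.5594]
 [-0.9999  0.0118  0.0036 -0.1865]
 [-0.0002 -0.3057  0.9521  0.4634]
 [ 0.      0.      0.      1.    ]]
heating_block 0.94 [ 0.59   -0.0192  0.0629] [192.  88.]
heating_block 0.71 [ 0.4093 -0.1347  0.0516] [280. 214.]
locator 0.67 [ 0.6011 -0.2181  0.0139] [340.  78.]
```

View pics/w1.png

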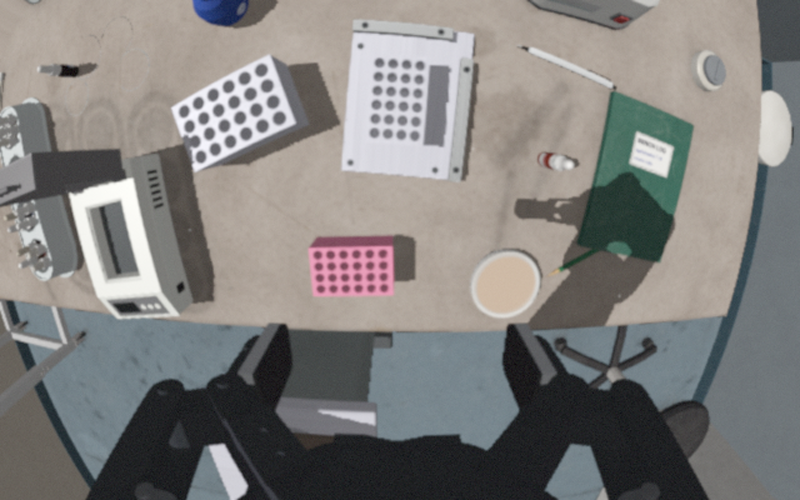

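The wrist view shows the smaller grey block at (400,98), on the plate with fences at the far and right sides. The larger grey is at (240,112) and the pink at (352,267). I move forward so the locator is centred.

carry_out --plan '[{"grip":0,"translation":[14,-3,4],"turn":[0,0,0]},{"grip":0,"translation":[14,-3,4],"turn":[0,0,0]},{"grip":0,"translation":[14,-3,4],"turn":[0,0,0]},{"grip":0,"translation":[14,-3,4],"turn":[0,0,0]},{"grip":0,"translation":[14,-3,4],"turn":[0,0,0]}]'

```text
t: 2.45
tcp_pos: [0.6191, -0.1619, 0.2765]
ee_rot: [1.0, 0.004, -0.002, -0.001]
contact_force: [0.2, -0.1, 0.2]
grip_width: 0.0853
gripper_force: 0.0
```

```bash
python3 - <<'E'
from st import *
s,M=st(); c=cams.get_image("wrist"); save(c,"pics/w2.png",s=1.25); 
import pickle; pickle.dump(c,open("w2.pkl","wb"))
for l in ("heating_block","locator","dry_bath"):
    for r in nets.boxes_of(c,l)[:4]: print(l,round(r["p"],2),np.array(r["position"]),proj(c,r["position"],True)[0].round())
E
```

```text
2.45 tcp [ 0.6191 -0.1619  0.2765] xyaw 0.45 z [-0.0045  0.0012 -1.    ] F [ 0.2097 -0.1003  0.2322] w 0.0853 0.0
heating_block 0.76 [ 0.593  -0.0194  0.0646] [204. 194.]
heating_block 0.66 [ 0.5973 -0.1872  0.0597] [340. 190.]
heating_block 0.59 [ 0.4211 -0.1313  0.0468] [297. 303.]
locator 0.88 [ 0.6255 -0.2173  0.0137] [360. 160.]
dry_bath 0.98 [0.5255 0.1403 0.0744] [111. 240.]
dry_bath 0.19 [0.7315 0.0084 0.0628] [178.  83.]
```

View pics/w2.png

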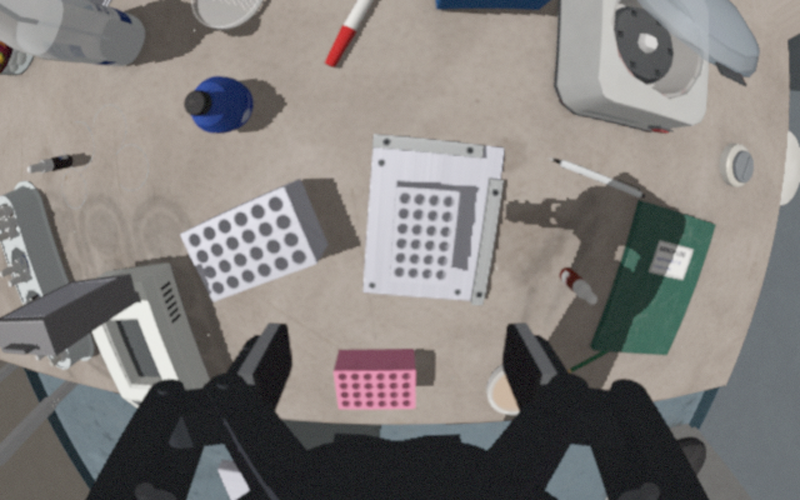

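The locator fills pixels (363–503,135–300), the block's tube grid is at (425,235), and the bath is at lower left. I crop in close for corners and as the check on my choice.

```bash
python3 - <<'E'
from st import *
import pickle; c=pickle.load(open("w2.pkl","rb"))
save(c,"pics/w2c.png",(280,100,410,245),4)
g=cv2.cvtColor(c["color"],cv2.COLOR_RGB2GRAY)
sub=cv2.resize(g[145:230,305:378],None,fx=6,fy=6,interpolation=cv2.INTER_CUBIC)
p=cv2.SimpleBlobDetector_Params();p.filterByArea=True;p.minArea=200;p.maxArea=3000;p.filterByConvexity=False;p.filterByInertia=True;p.minInertiaRatio=.3;p.filterByCircularity=False;p.minDistBetweenBlobs=15
k=cv2.SimpleBlobDetector_create(p).detect(sub)
pts=np.array([[ (a.pt[0]+.5)/6-.5+305,(a.pt[1]+.5)/6-.5+145] for a in k]); print(len(pts)); 
W=np.array([onz(c,u,v,.056,True) for u,v in pts]); print(np.c_[pts,W[:,:2]])
np.save("holes.npy",W)
E
```

```text
24
[[351.9216 219.3372   0.5578  -0.2044]
 [340.9519 218.5765   0.5588  -0.1904]
 [329.9444 217.8594   0.5596  -0.1766]
 [318.9008 217.1671   0.5605  -0.1627]
 [353.181  208.0898   0.5728  -0.2053]
 [342.083  207.3434   0.5737  -0.1913]
 [330.9627 206.6221   0.5745  -0.1775]
 [319.8334 205.8578   0.5754  -0.1637]
 [354.4159 196.6626   0.5877  -0.2061]
 [343.2775 195.8713   0.5886  -0.1923]
 [331.9511 195.0178   0.5895  -0.1784]
 [320.66   194.3367   0.5903  -0.1646]
 [355.6905 184.9211   0.6026  -0.2071]
 [344.4343 184.1389   0.6035  -0.1933]
 [332.9732 183.3232   0.6043  -0.1793]
 [321.5828 182.5024   0.6052  -0.1655]
 [356.9785 172.9842   0.6175  -0.208 ]
 [345.602  172.1119   0.6184  -0.1942]
 [333.9737 171.2769   0.6192  -0.1802]
 [322.5024 170.4841   0.6201  -0.1665]
 [358.1783 160.8322   0.6325  -0.2089]
 [346.7324 159.9254   0.6333  -0.1951]
 [335.1268 159.0753   0.6341  -0.1813]
 [323.4351 158.2589   0.6349  -0.1674]]
```

View pics/w2c.png

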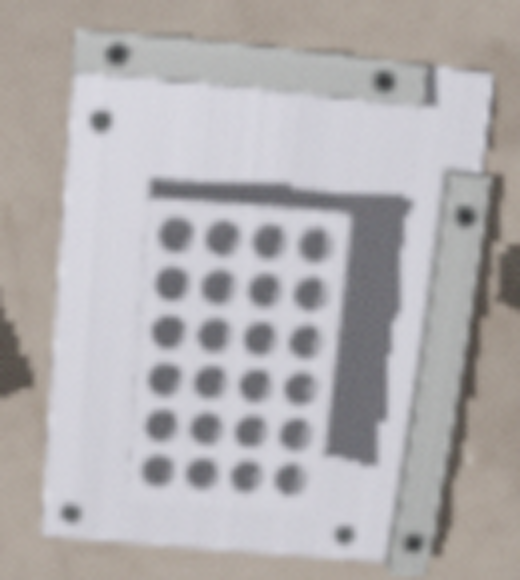

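```bash
python3 - <<'E'
from st import *
import pickle; c=pickle.load(open("w2.pkl","rb")); W=np.load("holes.npy")
print(W.mean(0), np.degrees(np.arctan2(*(W[20:,:2].mean(0)-W[:4,:2].mean(0))[::-1])))
for n,(u,v),z in [("nearL",(43,533),.008),("nearR",(388,562),.008),("farR",(492,72),.008),("farLfenceTop",(76,30),.02),("fenceFar_in_L",(76,73),.02),("fenceFar_in_R",(432,105),.02),("fenceR_in_far",(443,172),.02),("fenceR_in_near",(389,570),.02),("fenceR_out_far",(494,175),.02),("fenceR_out_near",(430,575),.02)]:
    print(n,onz(c,(u+.5)/4-.5+280,(v+.5)/4-.5+100,z,True))
E
```

```text
[ 0.5965 -0.1858  0.056 ] -3.5723115897874975
nearL [ 0.5173 -0.1219  0.008 ]
nearR [ 0.5062 -0.2487  0.008 ]
farR [ 0.6848 -0.2741  0.008 ]
farLfenceTop [ 0.695  -0.1359  0.02  ]
fenceFar_in_L [ 0.6811 -0.1359  0.02  ]
fenceFar_in_R [ 0.6733 -0.2509  0.02  ]
fenceR_in_far [ 0.6513 -0.2557  0.02  ]
fenceR_in_near [ 0.5087 -0.2468  0.02  ]
fenceR_out_far [ 0.6511 -0.2732  0.02  ]
fenceR_out_near [ 0.5065 -0.2622  0.02  ]
```

carry_out --plan '[{"grip":0,"translation":[-2.3,2.4,10],"turn":[0,0,4]},{"grip":0,"translation":[-2.3,2.4,10],"turn":[0,0,4]},{"grip":0,"translation":[-2.3,2.4,15],"turn":[0,0,4]},{"grip":0,"translation":[-2.3,2.4,17],"turn":[0,0,4]},{"grip":0,"translation":[-2.3,2.4,17],"turn":[0,0,4]}]'

```text
t: 3.15
tcp_pos: [0.593, -0.1844, 0.1053]
ee_rot: [0.999, -0.031, -0.004, -0.002]
contact_force: [-0.5, -0.0, -1.2]
grip_width: 0.0849
gripper_force: 0.0
```

```bash
python3 - <<'E'
from st import *
s,M=st(); print(to(M,np.array([.5965,-.1858,.031])-s["tcp_pos"]))
c=cams.get_image("wrist"); save(c,"pics/w3.png",s=1.25)
E
```

```text
3.15 tcp [ 0.593  -0.1844  0.1053] xyaw -3.6 z [-0.0072  0.0035 -1.    ] F [-0.4699 -0.0085 -1.1756] w 0.0849 0.0
[0.42 0.14 7.43]
```

View pics/w3.png

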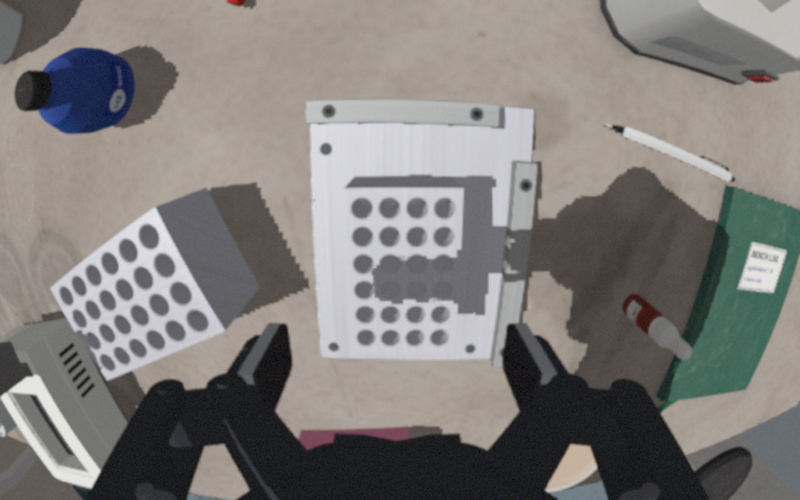

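Both fingers clear the block (its grid is centred at about (405,275)), so I descend, close and check.

carry_out --plan '[{"grip":0,"translation":[0.4,0.1,4],"turn":[0,0,0]},{"grip":0,"translation":[0.4,0.1,7.4],"turn":[0,0,0]},{"grip":0,"translation":[0.4,0.1,7.4],"turn":[0,0,0]},{"grip":0,"translation":[0.4,0.1,7.4],"turn":[0,0,0]}]'

```text
t: 3.6
tcp_pos: [0.602, -0.1871, 0.0379]
ee_rot: [1.0, -0.031, 0.002, 0.001]
contact_force: [-0.1, 0.4, -0.5]
grip_width: 0.0856
gripper_force: 0.0
```

```bash
python3 - <<'E'
from st import *
s,M=st(); print(to(M,np.array([.5965,-.1858,.031])-s["tcp_pos"]))
E
```

```text
3.6 tcp [ 0.602  -0.1871  0.0379] xyaw -3.52 z [ 0.0032 -0.0016 -1.    ] F [-0.1016  0.3792 -0.4628] w 0.0856 0.0
[-0.56 -0.1   0.69]
```

carry_out --plan '[{"grip":0,"translation":[-0.5,-0.1,0.7],"turn":[0,0,0]},{"grip":0,"translation":[-0.5,-0.1,0.7],"turn":[0,0,0]},{"grip":1,"translation":[-0.5,-0.1,0.7],"turn":[0,0,0]},{"grip":1,"translation":[-0.5,-0.1,0.7],"turn":[0,0,0]},{"grip":1,"translation":[-0.5,-0.1,0.7],"turn":[0,0,0]}]' --squeeze 25

```text
t: 4.1
tcp_pos: [0.5966, -0.1858, 0.0296]
ee_rot: [1.0, -0.031, 0.001, 0.001]
contact_force: [-2.2, -0.7, 4.5]
grip_width: 0.0596
gripper_force: 29.9
```

```bash
python3 - <<'E'
from st import *
s,M=st()
E
```

```text
4.1 tcp [ 0.5966 -0.1858  0.0296] xyaw -3.5 z [ 0.0021 -0.0018 -1.    ] F [-2.2447 -0.7003  4.5371] w 0.0596 29.9
```

carry_out --plan '[{"grip":1,"translation":[0.9,1,0],"turn":[0,0,0.7]},{"grip":1,"translation":[1.8,2,0],"turn":[0,0,0.7]},{"grip":1,"translation":[2.7,3.1,0],"turn":[0,0,0.7]},{"grip":1,"translation":[2.7,3.1,0],"turn":[0,0,0.7]},{"grip":1,"translation":[2.7,3.1,0],"turn":[0,0,0.7]}]'

```text
t: 4.6
tcp_pos: [0.6226, -0.219, 0.0296]
ee_rot: [0.999, -0.037, 0.003, 0.001]
contact_force: [3.5, -2.9, 3.1]
grip_width: 0.0595
gripper_force: 29.9
```

```bash
python3 - <<'E'
from st import *
s,M=st()
E
```

```text
4.6 tcp [ 0.6226 -0.219   0.0296] xyaw -4.23 z [ 0.005  -0.0029 -1.    ] F [ 3.4525 -2.9375  3.0677] w 0.0595 29.9
```

carry_out --plan '[{"grip":1,"translation":[0.2,0,0],"turn":[0,0,0]},{"grip":1,"translation":[0.4,0,0],"turn":[0,0,0]},{"grip":1,"translation":[0.6,0,0],"turn":[0,0,0]},{"grip":1,"translation":[0.6,0,0],"turn":[0,0,0]}]'

```text
t: 5.0
tcp_pos: [0.6252, -0.2184, 0.0295]
ee_rot: [0.999, -0.037, -0.002, 0.0]
contact_force: [-8.4, -1.2, 11.2]
grip_width: 0.0596
gripper_force: 30.8
```

```bash
python3 - <<'E'
from st import *
s,M=st()
E
```

```text
5.0 tcp [ 0.6252 -0.2184  0.0295] xyaw -4.19 z [-0.0045 -0.0002 -1.    ] F [-8.3532 -1.1922 11.2477] w 0.0596 30.8
```

carry_out --plan '[{"grip":1,"translation":[0.1,0.2,0],"turn":[0,0,0]},{"grip":1,"translation":[0.1,0.4,0],"turn":[0,0,0]},{"grip":1,"translation":[0.1,0.6,0],"turn":[0,0,0]},{"grip":1,"translation":[0.1,0.8,0],"turn":[0,0,0]},{"grip":1,"translation":[0.1,0.8,0],"turn":[0,0,0]}]'

```text
t: 5.5
tcp_pos: [0.6263, -0.2218, 0.0297]
ee_rot: [0.999, -0.037, -0.002, -0.004]
contact_force: [-4.3, 11.1, 14.7]
grip_width: 0.0595
gripper_force: 31.2
```

```bash
python3 - <<'E'
from st import *
s,M=st()
E
```

```text
5.5 tcp [ 0.6263 -0.2218  0.0297] xyaw -4.21 z [-0.004   0.0078 -1.    ] F [-4.3389 11.1005 14.7249] w 0.0595 31.2
```

carry_out --plan '[{"grip":1,"translation":[0.3,0.2,-0.1],"turn":[0,0,0]},{"grip":1,"translation":[0.3,0.2,-0.1],"turn":[0,0,0]},{"grip":1,"translation":[0.3,0.2,-0.1],"turn":[0,0,0]}]'

```text
t: 5.8
tcp_pos: [0.6262, -0.2221, 0.0297]
ee_rot: [0.999, -0.036, -0.007, -0.006]
contact_force: [-12.1, 14.1, 17.8]
grip_width: 0.0591
gripper_force: 31.7
```

```bash
python3 - <<'E'
from st import *
s,M=st()
E
```

```text
5.8 tcp [ 0.6262 -0.2221  0.0297] xyaw -4.14 z [-0.0126  0.0119 -0.9998] F [-12.0873  14.0659  17.7807] w 0.0591 31.7
```

carry_out --plan '[{"grip":1,"translation":[-0.3,-0.4,0],"turn":[0,0,0]},{"grip":1,"translation":[-0.3,-0.4,0],"turn":[0,0,0]},{"grip":0,"translation":[-0.3,-0.5,0],"turn":[0,0,0]},{"grip":0,"translation":[-0.3,-0.5,0],"turn":[0,0,0]},{"grip":0,"translation":[-0.3,-0.5,0],"turn":[0,0,0]}]'

```text
t: 6.3
tcp_pos: [0.6266, -0.2227, 0.0281]
ee_rot: [0.999, -0.037, -0.001, -0.0]
contact_force: [0.9, 0.1, 0.6]
grip_width: 0.0852
gripper_force: 0.0
```

carry_out --plan '[{"grip":0,"translation":[0,0,-3],"turn":[0,0,0]},{"grip":0,"translation":[0,0,-8],"turn":[0,0,0]},{"grip":0,"translation":[0,0,-11],"turn":[0,0,0]},{"grip":0,"translation":[0,0,-11],"turn":[0,0,0]},{"grip":0,"translation":[0,0,-11],"turn":[0,0,0]}]'

```text
t: 6.8
tcp_pos: [0.6275, -0.2234, 0.1395]
ee_rot: [0.999, -0.037, 0.0, 0.0]
contact_force: [-0.4, 0.3, -0.1]
grip_width: 0.0853
gripper_force: 0.0
```

```bash
python3 - <<'E'
from st import *
s,M=st()
c=cams.get_image("wrist"); save(c,"pics/w4.png",(200,60,420,300),2.5)
import pickle; pickle.dump(c,open("w4.pkl","wb"))
E
```

```text
6.8 tcp [ 0.6275 -0.2234  0.1395] xyaw -4.23 z [ 0.0009 -0.0005 -1.    ] F [-0.3572  0.2781 -0.1484] w 0.0853 0.0
```

View pics/w4.png

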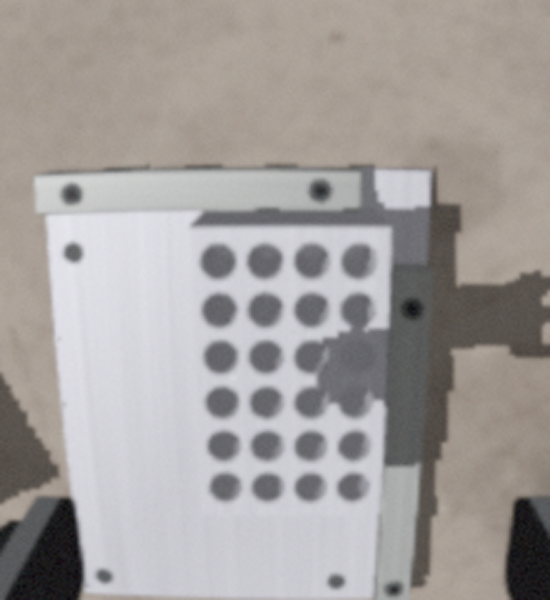

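```bash
python3 - <<'E'
from st import *
import pickle; c=pickle.load(open("w4.pkl","rb"))
g=cv2.cvtColor(c["color"],cv2.COLOR_RGB2GRAY); x0,y0,x1,y1=275,152,358,266
sub=cv2.resize(g[y0:y1,x0:x1],None,fx=6,fy=6,interpolation=cv2.INTER_CUBIC)
p=cv2.SimpleBlobDetector_Params();p.filterByArea=True;p.minArea=800;p.maxArea=6000;p.filterByConvexity=False;p.minInertiaRatio=.3;p.filterByCircularity=False
k=cv2.SimpleBlobDetector_create(p).detect(sub)
pts=np.array([[(a.pt[0]+.5)/6-.5+x0,(a.pt[1]+.5)/6-.5+y0] for a in k])
W=np.array([onz(c,u,v,.056,True) for u,v in pts])[:,:2]; print(len(W))
from scipy.optimize import least_squares
G=np.array([[ (i-2.5)*.015,(j-1.5)*.014] for i in range(6) for j in range(4)])
f=lambda q:(lambda H: np.min(np.linalg.norm(W[:,None]-H[None],axis=2),1))(G*q[3]@R.from_euler('z',q[2]).as_matrix()[:2,:2].T+q[:2])
r=least_squares(f,[.6265,-.2225,-.07,1],loss="soft_l1",f_scale=.001); print(r.x,np.degrees(r.x[2]),np.abs(f(r.x)).max())
b=r.x[:2]
P=lambda u,v,z:onz(c,(u+.5)/2.5-.5+200,(v+.5)/2.5-.5+60,z,True)[:2]
# far fence inner, right fence inner top edges, far-left etc
A=P(36,212,.02);B=P(190,208,.02);C=P(47,214,.008);D=P(86,594,.008);E_=P(374,597,.02);F=P(386,466,.02)
for n,v in zip("ABCDEF",(A,B,C,D,E_,F)): print(n,v)
for yaw in (-3.8,-4.2,-4.6):
  ex=np.array([np.cos(np.radians(yaw)),np.sin(np.radians(yaw))]);ey=np.array([-ex[1],ex[0]])
  print(yaw,"gap far",(A-b)@ex-.048,(B-b)@ex-.048,"gap right",(b-E_)@ey-.03,(b-F)@ey-.03,"left edge",(C-b)@ey,(D-b)@ey, "expect .096")
print("left edge yaw",np.degrees(np.arctan2(*(C-D)[::-1])))
E
```

```text
19
[ 0.6263 -0.2201 -0.0746  0.9928] -4.276822509175243 0.00021857886411447567
A [ 0.6819 -0.1353]
B [ 0.6776 -0.1903]
C [ 0.6796 -0.1352]
D [ 0.5156 -0.1222]
E [ 0.5161 -0.2469]
F [ 0.5763 -0.2531]
-3.8 gap far 0.0019254695215355708 0.0012702469667870975 gap right 0.0039778631525417 0.006202257677598515 left edge 0.08826519803309751 0.09041698025706667 expect .096
-4.2 gap far 0.0013073663630774127 0.0010378776522293742 gap right 0.004732082308615541 0.0065340991271389745 left edge 0.08859531963279589 0.08959863288201184 expect .096
-4.6 gap far 0.0006868600331450397 0.0008031183006970075 gap right 0.005484608671997321 0.006864159956229909 left edge 0.08892112322160473 0.08877591859599512 expect .096
left edge yaw -4.549429135082784
```

The block looks flush to the far fence, but my fix leaves about 5 mm to the right fence, so friction probably stopped it. I push it over with the open left pad.

carry_out --plan '[{"grip":0,"translation":[0,0,4.5],"turn":[0,0,0]},{"grip":0,"translation":[0,0,9],"turn":[0,0,0]},{"grip":0,"translation":[0,0,11.5],"turn":[0,0,0]},{"grip":0,"translation":[0,0.8,11.5],"turn":[0,0,0]},{"grip":0,"translation":[0,1.0,11.5],"turn":[0,0,0]}]'

```text
t: 7.35
tcp_pos: [0.6255, -0.2335, 0.0224]
ee_rot: [0.999, -0.037, -0.002, -0.001]
contact_force: [0.2, 0.1, 0.2]
grip_width: 0.0852
gripper_force: 0.0
```

carry_out --plan '[{"grip":0,"translation":[0,0.2,0],"turn":[0,0,0]},{"grip":0,"translation":[0,0.4,0],"turn":[0,0,0]},{"grip":0,"translation":[0,0.6,0],"turn":[0,0,0]},{"grip":0,"translation":[0,0.6,0],"turn":[0,0,0]}]'

```text
t: 7.75
tcp_pos: [0.6268, -0.2395, 0.0251]
ee_rot: [0.999, -0.037, 0.001, 0.0]
contact_force: [-0.3, 1.2, -1.0]
grip_width: 0.0853
gripper_force: 0.7
```

```bash
python3 - <<'E'
from st import *
s,M=st()
E
```

```text
7.75 tcp [ 0.6268 -0.2395  0.0251] xyaw -4.23 z [ 0.0019 -0.001  -1.    ] F [-0.2705  1.1726 -1.0333] w 0.0853 0.7
```

carry_out --plan '[{"grip":0,"translation":[0,0.2,0],"turn":[0,0,0]},{"grip":0,"translation":[0,0.4,0],"turn":[0,0,0]},{"grip":0,"translation":[0,0.4,0],"turn":[0,0,0]}]'

```text
t: 8.05
tcp_pos: [0.6266, -0.2407, 0.0248]
ee_rot: [0.999, -0.038, 0.0, -0.002]
contact_force: [0.7, 7.9, 1.8]
grip_width: 0.0855
gripper_force: 4.2
```

```bash
python3 - <<'E'
from st import *
s,M=st()
E
```

```text
8.05 tcp [ 0.6266 -0.2407  0.0248] xyaw -4.3 z [ 0.0011  0.0047 -1.    ] F [0.6565 7.9219 1.8158] w 0.0855 4.2
```

carry_out --plan '[{"grip":0,"translation":[0,-1.3,0],"turn":[0,0,0]},{"grip":0.5,"translation":[0,-1.3,-5],"turn":[0,0,0]},{"grip":1,"translation":[-2,-1.3,-8],"turn":[0,0,0]},{"grip":1,"translation":[-7,-1.3,-8],"turn":[0,0,0]},{"grip":1,"translation":[-7.7,-1.3,-8],"turn":[0,0,0]}]'

```text
t: 8.55
tcp_pos: [0.5454, -0.2229, 0.1033]
ee_rot: [0.999, -0.037, -0.002, -0.0]
contact_force: [0.5, 0.4, -1.8]
grip_width: 0.0281
gripper_force: 0.0
```

carry_out --plan '[{"grip":1,"translation":[-0.3,0,4.5],"turn":[0,0,0]},{"grip":1,"translation":[-0.3,0,8],"turn":[0,0,0]},{"grip":1,"translation":[-0.3,0,8],"turn":[0,0,0]},{"grip":1,"translation":[-0.3,0,8],"turn":[0,0,0]},{"grip":1,"translation":[0.5,0,8],"turn":[0,0,0]}]'

```text
t: 9.05
tcp_pos: [0.5564, -0.2257, 0.0262]
ee_rot: [0.999, -0.037, 0.001, 0.001]
contact_force: [-0.8, 0.4, 1.1]
grip_width: -0.0001
gripper_force: 0.0
```

```bash
python3 - <<'E'
from st import *
s,M=st()
E
```

```text
9.05 tcp [ 0.5564 -0.2257  0.0262] xyaw -4.23 z [ 0.0027 -0.002  -1.    ] F [-0.7556  0.4114  1.0977] w -0.0001 0.0
```

carry_out --plan '[{"grip":1,"translation":[0.6,0,0],"turn":[0,0,0]},{"grip":1,"translation":[0.9,0,0],"turn":[0,0,0]},{"grip":1,"translation":[1.1,0,0],"turn":[0,0,0]},{"grip":1,"translation":[1.3,0,0],"turn":[0,0,0]},{"grip":1,"translation":[1.4,0,0],"turn":[0,0,0]}]'

```text
t: 9.55
tcp_pos: [0.5667, -0.2258, 0.0242]
ee_rot: [0.999, -0.036, -0.004, -0.0]
contact_force: [-10.2, -1.7, 7.6]
grip_width: -0.0001
gripper_force: 5.3
```

```bash
python3 - <<'E'
from st import *
s,M=st()
E
```

```text
9.55 tcp [ 0.5667 -0.2258  0.0242] xyaw -4.15 z [-0.007   0.0012 -1.    ] F [-10.1679  -1.7199   7.615 ] w -0.0001 5.3
```

carry_out --plan '[{"grip":1,"translation":[-1.5,0,0],"turn":[0,0,0]},{"grip":1,"translation":[-1.5,0,-5],"turn":[0,0,0]},{"grip":0,"translation":[-1,0,-11],"turn":[0,0,0]},{"grip":0,"translation":[4,0,-11.5],"turn":[0,0,0]},{"grip":0,"translation":[5.3,0,-11.5],"turn":[0,0,0]}]'

```text
t: 10.05
tcp_pos: [0.6267, -0.2312, 0.1455]
ee_rot: [0.999, -0.037, 0.006, 0.002]
contact_force: [-0.3, -0.2, 0.3]
grip_width: 0.0432
gripper_force: 0.0
```

carry_out --plan '[{"grip":0,"translation":[0,0,0],"turn":[0,0,0]},{"grip":0,"translation":[0,0,0],"turn":[0,0,0]}]'

```text
t: 10.25
tcp_pos: [0.6211, -0.2292, 0.1381]
ee_rot: [0.999, -0.037, -0.001, -0.0]
contact_force: [0.2, -0.5, -0.4]
grip_width: 0.0723
gripper_force: 0.0
```

```bash
cat > blk.py <<'E'
from st import *
from scipy.optimize import least_squares
def block(c,b,yaw,z):
    G=np.array([[(i-2.5)*.015,(j-1.5)*.014] for i in range(6) for j in range(4)])
    H=lambda q:G*q[3]@R.from_euler('z',q[2]).as_matrix()[:2,:2].T+q[:2]
    C=proj(c,np.c_[H([*b,yaw,1]),np.full(24,z)],True)
    x0,y0=(C.min(0)-9).astype(int); x1,y1=(C.max(0)+9).astype(int)
    g=cv2.cvtColor(c["color"],cv2.COLOR_RGB2GRAY)
    sub=cv2.resize(g[y0:y1,x0:x1],None,fx=6,fy=6,interpolation=cv2.INTER_CUBIC)
    p=cv2.SimpleBlobDetector_Params();p.filterByArea=True;p.minArea=300;p.maxArea=6000;p.filterByConvexity=False;p.minInertiaRatio=.3;p.filterByCircularity=False
    pts=np.array([[(a.pt[0]+.5)/6-.5+x0,(a.pt[1]+.5)/6-.5+y0] for a in cv2.SimpleBlobDetector_create(p).detect(sub)])
    W=np.array([onz(c,u,v,z,True) for u,v in pts])[:,:2]
    f=lambda q:np.min(np.linalg.norm(W[:,None]-H(q)[None],axis=2),1)
    r=least_squares(f,[*b,yaw,1],loss="soft_l1",f_scale=.001); print(len(W),r.x,np.degrees(r.x[2]).round(2),f(r.x).max()); return r.x
E
python3 - <<'E'
from blk import *
import pickle
s,M=st(); c=cams.get_image("wrist"); pickle.dump(c,open("w5.pkl","wb")); save(c,"pics/w5.png",(200,60,420,300),2.5)
block(c,[.626,-.226],-.0745,.056)
E
```

```text
10.25 tcp [ 0.6211 -0.2292  0.1381] xyaw -4.2 z [-0.0018  0.0009 -1.    ] F [ 0.1668 -0.5298 -0.4237] w 0.0723 0.0
22 [ 0.6259 -0.2258 -0.0806  0.9924] -4.62 0.00018104803172027875
```

View pics/w5.png

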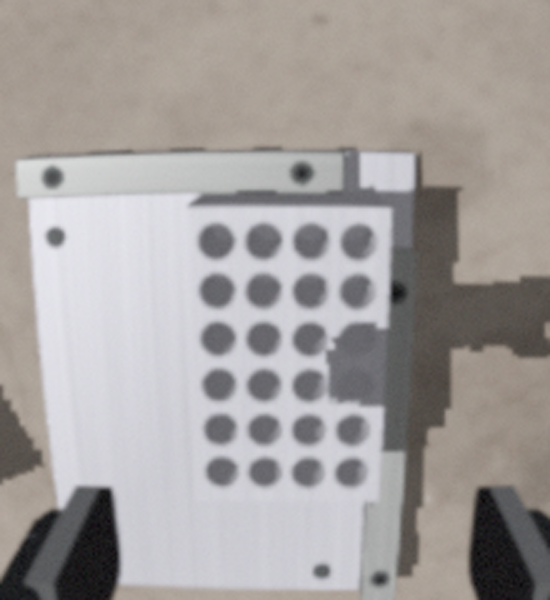

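The block is now about 5.7 mm further right and square, with fitted positions matching home within about 1 mm. Next I view the bath.

carry_out --plan '[{"grip":0,"translation":[0,0,-5],"turn":[0,0,0]},{"grip":0,"translation":[-2,-4,-10],"turn":[0,0,-4]},{"grip":0,"translation":[-4,-8,-14],"turn":[0,0,-4]},{"grip":0,"translation":[-6,-13,-18],"turn":[0,0,-4]},{"grip":0,"translation":[-8,-18,-19],"turn":[0,0,-4]}]'

```text
t: 10.8
tcp_pos: [0.5673, -0.084, 0.3131]
ee_rot: [1.0, -0.003, 0.001, 0.0]
contact_force: [2.0, 0.3, 0.2]
grip_width: 0.0852
gripper_force: 0.0
```

carry_out --plan '[{"grip":0,"translation":[-4,-20,-1],"turn":[0,0,0]},{"grip":0,"translation":[-4,-20,-1],"turn":[0,0,0]},{"grip":0,"translation":[-4,-20,-1],"turn":[0,0,0]},{"grip":0,"translation":[-4,-20,-1],"turn":[0,0,0]},{"grip":0,"translation":[-4,-20,-1],"turn":[0,0,0]}]'

```text
t: 11.3
tcp_pos: [0.5267, 0.1199, 0.3205]
ee_rot: [1.0, 0.001, -0.001, -0.001]
contact_force: [-0.2, -1.3, 0.0]
grip_width: 0.0853
gripper_force: 0.0
```

carry_out --plan '[{"grip":0,"translation":[0,0,0],"turn":[0,0,0]},{"grip":0,"translation":[0,0,0],"turn":[0,0,0]},{"grip":0,"translation":[0,0,0],"turn":[0,0,0]}]'

```text
t: 11.6
tcp_pos: [0.5292, 0.1141, 0.3206]
ee_rot: [1.0, -0.003, -0.001, 0.0]
contact_force: [0.8, 0.3, -0.1]
grip_width: 0.0853
gripper_force: 0.0
```

```bash
python3 - <<'E'
from blk import *
import pickle
s,M=st(); c=cams.get_image("wrist"); pickle.dump(c,open("w6.pkl","wb")); save(c,"pics/w6.png",(160,0,460,240),2.6)
E
```

```text
11.6 tcp [0.5292 0.1141 0.3206] xyaw -0.35 z [-0.0011 -0.0004 -1.    ] F [ 0.7547  0.2998 -0.0819] w 0.0853 0.0
```

View pics/w6.png

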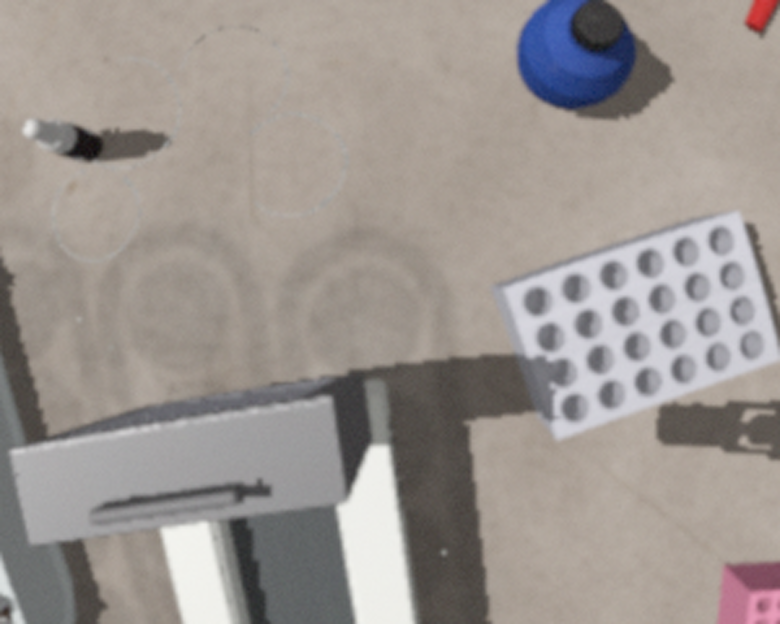

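The lid hides the well's rear from here, the flask is at (577,50), and the far dropper is at (60,140). I move the camera in front of the lid and fit the well numerically.

carry_out --plan '[{"grip":0,"translation":[-9,-6,1],"turn":[0,0,0]},{"grip":0,"translation":[-9,-6,1],"turn":[0,0,0]},{"grip":0,"translation":[-9,-6,1],"turn":[0,0,0]},{"grip":0,"translation":[-9,-6,1],"turn":[0,0,0]},{"grip":0,"translation":[-9,-6,1],"turn":[0,0,0]}]'

```text
t: 12.15
tcp_pos: [0.4403, 0.1752, 0.3116]
ee_rot: [1.0, -0.002, 0.001, 0.0]
contact_force: [0.5, -0.4, 0.1]
grip_width: 0.0856
gripper_force: 0.0
```

carry_out --plan '[{"grip":0,"translation":[0,0,0],"turn":[0,0,0]},{"grip":0,"translation":[0,0,0],"turn":[0,0,0]}]'

```text
t: 12.35
tcp_pos: [0.4403, 0.1753, 0.3113]
ee_rot: [1.0, -0.003, -0.0, 0.0]
contact_force: [0.3, 1.3, 0.3]
grip_width: 0.0857
gripper_force: 0.0
```

```bash
python3 - <<'E'
from blk import *
import pickle
s,M=st(); c=cams.get_image("wrist"); pickle.dump(c,open("w7.pkl","wb"))
for r in nets.boxes_of(c,"dry_bath")[:2]+nets.boxes_of(c,"well")[:2]: print(r["p"],r["position"],proj(c,r["position"],True))
m=nets.cut_out(c,"dry_bath")[0]["pixels"]; l=nets.cut_out(c,"dry_bath_lid"); l=l[0]["pixels"] if l else m*0
for n,k in (("bath",m),("lid",l)):
    ys,xs=np.nonzero(k); print(n,xs.min(),xs.max(),ys.min(),ys.max())
g=cv2.cvtColor(c["color"],cv2.COLOR_RGB2GRAY)
# rectify the deck plane at 1 mm/px: rows = -x, cols = -y
X,Y=np.meshgrid(np.arange(.36,.62,.0005),np.arange(.08,.30,.0005),indexing="ij")
uv=proj(c,np.c_[X.ravel(),Y.ravel(),np.full(X.size,.075)],True).astype(np.float32).reshape(*X.shape,2)
rect=cv2.remap(c["color"],uv[...,0],uv[...,1],cv2.INTER_CUBIC)[::-1,::-1]
cv2.imwrite("pics/rect.png",rect[...,::-1])
np.save("rect.npy",rect)
print(rect.shape)
E
```

```text
12.35 tcp [0.4403 0.1753 0.3113] xyaw -0.31 z [-0.     -0.0002 -1.    ] F [0.3402 1.2678 0.3203] w 0.0857 0.0
0.61 [0.4882, 0.1835, 0.0756] [[311.4511 131.1194]]
0.59 [0.4875, 0.186, 0.0749] [[309.4122 131.6591]]
bath 221 373 39 247
lid 221 373 39 110
(520, 440, 3)
```

View pics/rect.png

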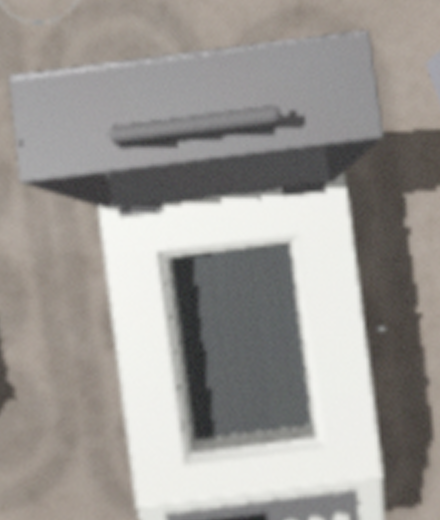

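The rectified deck (0.5 mm/px) shows the well mouth at corners (160,252), (293,240), (318,440) and (188,462), with bath yaw about +7°. I refine that with profiles.

```bash
python3 - <<'E'
from blk import *
import pickle; c=pickle.load(open("w7.pkl","rb")); g=cv2.cvtColor(c["color"],cv2.COLOR_RGB2GRAY)
yaw=np.radians(7.05); ex=np.array([np.cos(yaw),np.sin(yaw)]); ey=np.array([-ex[1],ex[0]])
o=np.array([.36+(519-345)*.0005,.08+(439-241)*.0005]); print("o",o)
def samp(a,b,z=.075):
    uv=proj(c,np.c_[o+a[:,None]*ex+b[:,None]*ey,np.full(len(a),z)],True).astype(np.float32)
    return cv2.remap(g,uv[None,:,0],uv[None,:,1],cv2.INTER_CUBIC)[0].astype(float)
t=np.arange(-70,71)*.001
px=np.mean([samp(t,np.full(141,b)) for b in np.arange(-.022,.012,.004)],0)
py=np.mean([samp(np.full(141,a),t) for a in np.arange(-.04,.04,.004)],0)
pr=lambda n,p,l,h:print(n,[(int(round(k*1000)),int(v)) for k,v in zip(t,p) if l<=k*1000<=h])
pr("x front",px,-62,-42);pr("x rear",px,44,62);pr("y right",py,-44,-24);pr("y left",py,24,44);pr("edge R",py,-70,-56);pr("edge L",py,56,70)
# yaw from line fits of left & right housing edges and right well edge
for n,lo,hi,sgn in (("R",-.070,-.054,1),("L",.054,.070,-1),("wR",-.042,-.024,-1)):
    P=[]
    for a in np.arange(-.045,.046,.005):
        b=np.arange(lo,hi,.0005);p=samp(np.full(len(b),a),b);d=np.gradient(cv2.GaussianBlur(p[None],(5,1),0)[0])*sgn; P.append((a,b[np.argmax(d)]))
    P=np.array(P);k=np.polyfit(*P.T,1);print(n,"slope deg",np.degrees(k[0]),"off",k[1])
E
```

```text
o [0.447 0.179]
x front [(-62, 237), (-61, 237), (-60, 237), (-59, 237), (-58, 236), (-57, 234), (-56, 229), (-55, 225), (-54, 224), (-53, 225), (-52, 223), (-51, 210), (-50, 185), (-49, 157), (-48, 141), (-47, 139), (-46, 139), (-45, 135), (-44, 126), (-43, 112), (-42, 101)]
x rear [(44, 101), (45, 100), (46, 100), (47, 115), (48, 153), (49, 188), (50, 210), (51, 222), (52, 230), (53, 238), (54, 240), (55, 241), (56, 241), (57, 241), (58, 241), (59, 241), (60, 241), (61, 241), (62, 241)]
y right [(-44, 237), (-43, 237), (-42, 238), (-41, 237), (-40, 237), (-39, 237), (-38, 237), (-37, 237), (-36, 238), (-35, 239), (-34, 240), (-33, 238), (-32, 227), (-31, 202), (-30, 162), (-29, 124), (-28, 104), (-27, 100), (-26, 100), (-25, 100), (-24, 99)]
y left [(24, 50), (25, 50), (26, 49), (27, 51), (28, 64), (29, 88), (30, 115), (31, 139), (32, 159), (33, 169), (34, 177), (35, 192), (36, 213), (37, 231), (38, 238), (39, 240), (40, 240), (41, 240), (42, 240), (43, 240), (44, 240)]
edge R [(-70, 81), (-69, 80), (-68, 78), (-67, 77), (-66, 76), (-65, 75), (-64, 87), (-63, 126), (-62, 177), (-61, 216), (-60, 233), (-59, 237), (-58, 237), (-57, 237), (-56, 237)]
edge L [(56, 241), (57, 241), (58, 241), (59, 241), (60, 239), (61, 231), (62, 211), (63, 182), (64, 158), (65, 150), (66, 150), (67, 152), (68, 153), (69, 153), (70, 153)]
R slope deg 0.08041512914125484 off -0.06255263157894737
L slope deg 0.1708821494249051 off 0.06263157894736844
wR slope deg 0.10051891142650361 off -0.030105263157894743
```

Well centre is about (0.4454, 0.177) after a −2 mm y bias found by contact, with bath yaw about 7.2°. Now back to grasp the block.

carry_out --plan '[{"grip":0,"translation":[2,5,0],"turn":[0,0,4.2]},{"grip":0,"translation":[5,10,0],"turn":[0,0,4.2]},{"grip":0,"translation":[8,15,0],"turn":[0,0,4.2]},{"grip":0,"translation":[11,20,0],"turn":[0,0,4.2]},{"grip":0,"translation":[14,25,0],"turn":[0,0,4.2]}]'

```text
t: 13.1
tcp_pos: [0.5603, -0.0445, 0.3114]
ee_rot: [0.999, -0.039, 0.0, -0.0]
contact_force: [0.7, 0.1, 0.3]
grip_width: 0.0851
gripper_force: 0.0
```

carry_out --plan '[{"grip":0,"translation":[3.5,15.3,10],"turn":[0,0,0]},{"grip":0,"translation":[3.5,15.3,15],"turn":[0,0,0]},{"grip":0,"translation":[3.5,15.3,17],"turn":[0,0,0]},{"grip":0,"translation":[3.5,15.3,17],"turn":[0,0,0]},{"grip":0,"translation":[3.5,15.3,17],"turn":[0,0,0]}]'

```text
t: 13.6
tcp_pos: [0.5813, -0.1993, 0.1376]
ee_rot: [0.999, -0.039, -0.002, -0.001]
contact_force: [-1.1, 0.5, -0.3]
grip_width: 0.0852
gripper_force: 0.0
```

carry_out --plan '[{"grip":0,"translation":[0,0,0],"turn":[0,0,0]},{"grip":0,"translation":[0,0,0],"turn":[0,0,0]}]'

```text
t: 13.8
tcp_pos: [0.5825, -0.1978, 0.1409]
ee_rot: [0.999, -0.039, -0.001, -0.0]
contact_force: [0.1, -0.0, 0.5]
grip_width: 0.0852
gripper_force: 0.0
```

```bash
python3 - <<'E'
from blk import *
s,M=st(); print(to(M,np.array([.6256,-.2275,.030])-s["tcp_pos"]))
c=cams.get_image("wrist"); block(c,[.626,-.226],-.078,.056)
E
```

```text
13.8 tcp [ 0.5825 -0.1978  0.1409] xyaw -4.46 z [-0.0011  0.001  -1.    ] F [ 0.0534 -0.0149  0.5126] w 0.0852 0.0
[ 4.54  2.63 11.08]
21 [ 0.6258 -0.2254 -0.0816  0.9899] -4.67 0.0005117637092075086
```

Now lower, grip, and let it settle.

carry_out --plan '[{"grip":0,"translation":[4.5,2.6,2],"turn":[0,0,0]},{"grip":0,"translation":[4.5,2.6,4],"turn":[0,0,0]},{"grip":0,"translation":[4.5,2.6,8],"turn":[0,0,0]},{"grip":0,"translation":[4.5,2.6,11],"turn":[0,0,0]},{"grip":0,"translation":[4.5,2.6,11],"turn":[0,0,0]}]'

```text
t: 14.35
tcp_pos: [0.6235, -0.2247, 0.0283]
ee_rot: [0.999, -0.038, -0.003, -0.002]
contact_force: [-1.0, 0.5, -0.6]
grip_width: 0.0856
gripper_force: 0.0
```

```bash
python3 - <<'E'
from blk import *
s,M=st(); print(to(M,np.array([.6256,-.2275,.030])-s["tcp_pos"]))
E
```

```text
14.35 tcp [ 0.6235 -0.2247  0.0283] xyaw -4.32 z [-0.0058  0.0033 -1.    ] F [-1.0168  0.5034 -0.6318] w 0.0856 0.0
[ 0.23  0.27 -0.17]
```

carry_out --plan '[{"grip":0,"translation":[0,0,0],"turn":[0,0,0]},{"grip":0,"translation":[0,0,0],"turn":[0,0,0]}]'

```text
t: 14.55
tcp_pos: [0.6278, -0.2278, 0.0352]
ee_rot: [0.999, -0.038, 0.003, 0.001]
contact_force: [0.7, 0.1, 0.7]
grip_width: 0.0855
gripper_force: 0.0
```

```bash
python3 - <<'E'
from blk import *
s,M=st(); print(to(M,np.array([.6256,-.2275,.030])-s["tcp_pos"]))
E
```

```text
14.55 tcp [ 0.6278 -0.2278  0.0352] xyaw -4.37 z [ 0.0054 -0.0029 -1.    ] F [0.7029 0.0638 0.653 ] w 0.0855 0.0
[-0.23 -0.01  0.52]
```

carry_out --plan '[{"grip":0,"translation":[-0.1,0,0.1],"turn":[0,0,0.2]},{"grip":0,"translation":[-0.1,0,0.1],"turn":[0,0,0.2]},{"grip":1,"translation":[-0.1,0,0.1],"turn":[0,0,0.2]},{"grip":1,"translation":[-0.1,0,0.1],"turn":[0,0,0.2]},{"grip":1,"translation":[-0.1,0,0.1],"turn":[0,0,0.2]}]' --squeeze 60

```text
t: 15.05
tcp_pos: [0.6246, -0.2274, 0.0311]
ee_rot: [0.999, -0.04, 0.0, 0.0]
contact_force: [-2.9, -0.1, 4.6]
grip_width: 0.0587
gripper_force: 68.1
```

carry_out --plan '[{"grip":1,"translation":[0,0,-0.2],"turn":[0,0,0]},{"grip":1,"translation":[0,0,-0.5],"turn":[0,0,0]},{"grip":1,"translation":[0,0,-1.5],"turn":[0,0,0]},{"grip":1,"translation":[0,0,-3],"turn":[0,0,0]},{"grip":1,"translation":[0,0,-5],"turn":[0,0,0]}]'

```text
t: 15.55
tcp_pos: [0.6238, -0.2268, 0.0804]
ee_rot: [0.999, -0.04, -0.001, -0.0]
contact_force: [0.5, -0.1, -3.4]
grip_width: 0.0587
gripper_force: 67.1
```

```bash
python3 - <<'E'
from blk import *
s,M=st()
E
```

```text
15.55 tcp [ 0.6238 -0.2268  0.0804] xyaw -4.62 z [-0.0017  0.001  -1.    ] F [ 0.5056 -0.1097 -3.3508] w 0.0587 67.1
```

carry_out --plan '[{"grip":1,"translation":[-2,-1,-5],"turn":[0,0,0]},{"grip":1,"translation":[-5,-5,-8],"turn":[0,0,-3]},{"grip":1,"translation":[-9,-9,-10],"turn":[0,0,-6]},{"grip":1,"translation":[-13,-13,-10],"turn":[0,0,-9]},{"grip":1,"translation":[-16,-17,-10],"turn":[0,0,-11.8]}]'

```text
t: 16.05
tcp_pos: [0.4937, -0.0661, 0.1821]
ee_rot: [0.998, 0.063, 0.002, 0.001]
contact_force: [0.4, 1.7, -4.0]
grip_width: 0.0591
gripper_force: 67.2
```

```bash
python3 - <<'E'
from blk import *
s,M=st(); print(to(M,np.array([.4444,.1767,.18])-s["tcp_pos"]))
E
```

```text
16.05 tcp [ 0.4937 -0.0661  0.1821] xyaw 7.24 z [ 0.0044 -0.0013 -1.    ] F [ 0.4429  1.668  -3.9698] w 0.0591 67.2
[ -1.83 -24.71   0.15]
```

carry_out --plan '[{"grip":1,"translation":[-2,-5,0],"turn":[0,0,0]},{"grip":1,"translation":[-2,-10,0],"turn":[0,0,0]},{"grip":1,"translation":[-2,-15,0],"turn":[0,0,0]},{"grip":1,"translation":[-2,-20,0],"turn":[0,0,0]},{"grip":1,"translation":[-1.8,-24,0],"turn":[0,0,0]}]'

```text
t: 16.55
tcp_pos: [0.4456, 0.1713, 0.181]
ee_rot: [0.998, 0.063, 0.001, -0.0]
contact_force: [0.8, -0.3, -3.9]
grip_width: 0.0588
gripper_force: 67.3
```

carry_out --plan '[{"grip":1,"translation":[0,0,0],"turn":[0,0,0]},{"grip":1,"translation":[0,0,0],"turn":[0,0,0]},{"grip":1,"translation":[0,0,0],"turn":[0,0,0]},{"grip":1,"translation":[0,0,0],"turn":[0,0,0]}]'

```text
t: 16.95
tcp_pos: [0.4466, 0.1679, 0.1796]
ee_rot: [0.998, 0.062, 0.0, 0.0]
contact_force: [-0.4, -1.0, -4.5]
grip_width: 0.0589
gripper_force: 67.4
```

```bash
python3 - <<'E'
from blk import *
s,M=st(); print(to(M,np.array([.4444,.1767,.12])-s["tcp_pos"]))
E
```

```text
16.95 tcp [0.4466 0.1679 0.1796] xyaw 7.07 z [ 0.0005 -0.0002 -1.    ] F [-0.4365 -1.0125 -4.4877] w 0.0589 67.4
[-0.11 -0.9   5.96]
```

carry_out --plan '[{"grip":1,"translation":[-0.1,-0.9,3],"turn":[0,0,-0.1]},{"grip":1,"translation":[-0.1,-0.9,6],"turn":[0,0,-0.1]},{"grip":1,"translation":[-0.1,-0.9,6],"turn":[0,0,-0.1]},{"grip":1,"translation":[-0.1,-0.9,6],"turn":[0,0,-0.1]},{"grip":1,"translation":[-0.1,-0.9,6],"turn":[0,0,-0.1]}]'

```text
t: 17.45
tcp_pos: [0.4457, 0.1775, 0.1212]
ee_rot: [0.998, 0.063, 0.002, -0.0]
contact_force: [0.5, 0.5, -2.6]
grip_width: 0.0591
gripper_force: 67.4
```

```bash
python3 - <<'E'
from blk import *
import pickle
s,M=st(); print(to(M,np.array([.4444,.1767,.105])-s["tcp_pos"]))
c=cams.get_image("wrist"); pickle.dump(c,open("w8.pkl","wb"))
q=block(c,s["tcp_pos"][:2]+M[:2,0]*.001,np.radians(7.2),s["tcp_pos"][2]+.0249)
print("bias in tool", M[:2,:2].T@(q[:2]-s["tcp_pos"][:2])*1000)
# housing edges of the bath in this view, relative to the tool
g=cv2.cvtColor(c["color"],cv2.COLOR_RGB2GRAY)
yaw=np.radians(7.17); ex=np.array([np.cos(yaw),np.sin(yaw)]); ey=np.array([-ex[1],ex[0]]); o=np.array([.4454,.1788])
for n,lo,hi,sgn in (("R",-.072,-.050,1),("L",.050,.072,-1)):
    P=[]
    for a in np.arange(0,.066,.005):
        b=np.arange(lo,hi,.0005);uv=proj(c,np.c_[o+a*ex+b[:,None]*ey,np.full(len(b),.075)],True).astype(np.float32)
        p=cv2.remap(g,uv[None,:,0],uv[None,:,1],cv2.INTER_CUBIC)[0].astype(float)
        d=np.gradient(cv2.GaussianBlur(p[None],(5,1),0)[0])*sgn; P.append((round(a,3),b[np.argmax(d)].round(4),d.max().round()))
    print(n,P)
E
```

```text
17.45 tcp [0.4457 0.1775 0.1212] xyaw 7.22 z [ 0.0033  0.0005 -1.    ] F [ 0.4701  0.4915 -2.6261] w 0.0591 67.4
[-0.15  0.06  1.62]Traceback (most recent call last):
  File "<stdin>", line 5, in <module>
  File "blk.py", line 12, in block
    W=np.array([onz(c,u,v,z,True) for u,v in pts])[:,:2]
      ~~~~~~~~~~~~~~~~~~~~~~~~~~~~~~~~~~~~~~~~~~~~^^^^^^
IndexError: too many indices for array: array is 1-dimensional, but 2 were indexed
```

```bash
python3 - <<'E'
from blk import *
import pickle
c=pickle.load(open("w8.pkl","rb"))
g=cv2.cvtColor(c["color"],cv2.COLOR_RGB2GRAY)
yaw=np.radians(7.17); ex=np.array([np.cos(yaw),np.sin(yaw)]); ey=np.array([-ex[1],ex[0]]); o=np.array([.4454,.1788])
for n,lo,hi,sgn in (("R",-.072,-.050,1),("L",.050,.072,-1)):
    P=[]
    for a in np.arange(0,.075,.01):
        b=np.arange(lo,hi,.0005);uv=proj(c,np.c_[o+a*ex+b[:,None]*ey,np.full(len(b),.075)],True).astype(np.float32)
        p=cv2.remap(g,uv[None,:,0],uv[None,:,1],cv2.INTER_CUBIC)[0].astype(float)
        d=np.gradient(cv2.GaussianBlur(p[None],(5,1),0)[0])*sgn; P.append((float(round(a,3)),float(b[np.argmax(d)].round(4)),int(d.max())))
    print(n,P)
b=np.arange(.040,.075,.001)
for off in (-.01,0,.01):
    uv=proj(c,np.c_[o+b[:,None]*ex+off*ey,np.full(len(b),.075)],True).astype(np.float32); print(cv2.remap(g,uv[None,:,0],uv[None,:,1],cv2.INTER_CUBIC)[0].astype(int))
E
```

```text
R [(0.0, -0.062, 13), (0.01, -0.062, 11), (0.02, -0.062, 13), (0.03, -0.062, 13), (0.04, -0.062, 12), (0.05, -0.062, 33), (0.06, -0.062, 38), (0.07, -0.062, 35)]
L [(0.0, 0.062, 20), (0.01, 0.0625, 21), (0.02, 0.062, 20), (0.03, 0.062, 21), (0.04, 0.062, 21), (0.05, 0.0625, 21), (0.06, 0.0625, 24), (0.07, 0.0625, 20)]
[112 115 116 112 113  95  55  45  52  79 155 200 211 219 229 233 233 233
 233 234 233 234 234 235 234 234 235 234 235 235 235 236 235 218 152]
[112 114 114 113 114  93  57  47  52  87 155 201 206 216 230 234 234 234
 235 236 234 235 236 235 235 236 235 236 235 236 236 237 237 234 228]
[111 110 112 112 112 105  96  95  95  97 155 196 202 214 230 235 234 234
 235 236 235 235 235 236 236 236 237 237 236 237 237 236 237 236 218]
```

carry_out --plan '[{"grip":1,"translation":[0,0,0.5],"turn":[0,0,0]},{"grip":1,"translation":[0,0,1.0],"turn":[0,0,0]},{"grip":1,"translation":[0,0,1.4],"turn":[0,0,0]},{"grip":1,"translation":[0,0,1.4],"turn":[0,0,0]},{"grip":1,"translation":[0,0,1.4],"turn":[0,0,0]}]'

```text
t: 18.0
tcp_pos: [0.4439, 0.1778, 0.105]
ee_rot: [0.998, 0.064, -0.0, 0.0]
contact_force: [-0.1, 0.8, -4.4]
grip_width: 0.059
gripper_force: 67.5
```

```bash
python3 - <<'E'
from blk import *
s,M=st(); print(to(M,np.array([.4444,.1767,.074])-s["tcp_pos"]))
E
```

```text
18.0 tcp [0.4439 0.1778 0.105 ] xyaw 7.29 z [-0.0006 -0.0001 -1.    ] F [-0.1083  0.794  -4.4145] w 0.059 67.5
[0.04 0.12 3.1 ]
```

carry_out --plan '[{"grip":1,"translation":[0,0.1,0.3],"turn":[0,0,0]},{"grip":1,"translation":[0,0.1,0.6],"turn":[0,0,0]},{"grip":1,"translation":[0,0.1,0.9],"turn":[0,0,0]},{"grip":1,"translation":[0,0.1,1.2],"turn":[0,0,0]},{"grip":1,"translation":[0,0.1,1.3],"turn":[0,0,0]}]'

```text
t: 18.5
tcp_pos: [0.4439, 0.1768, 0.0917]
ee_rot: [0.998, 0.064, -0.0, 0.0]
contact_force: [-0.1, 0.2, -2.7]
grip_width: 0.0587
gripper_force: 67.5
```

```bash
python3 - <<'E'
from blk import *
s,M=st()
E
```

```text
18.5 tcp [0.4439 0.1768 0.0917] xyaw 7.29 z [-0.001  -0.0001 -1.    ] F [-0.1084  0.158  -2.7361] w 0.0587 67.5
```

carry_out --plan '[{"grip":1,"translation":[0,0,0.4],"turn":[0,0,0]},{"grip":1,"translation":[0,0,0.8],"turn":[0,0,0]},{"grip":1,"translation":[0,0,1.2],"turn":[0,0,0]},{"grip":1,"translation":[0,0,1.5],"turn":[0,0,0]},{"grip":1,"translation":[0,0,1.7],"turn":[0,0,0]}]'

```text
t: 19.0
tcp_pos: [0.444, 0.1768, 0.0748]
ee_rot: [0.998, 0.064, -0.0, 0.0]
contact_force: [-0.4, -0.6, -4.1]
grip_width: 0.0585
gripper_force: 67.5
```

```bash
python3 - <<'E'
from blk import *
s,M=st()
E
```

```text
19.0 tcp [0.444  0.1768 0.0748] xyaw 7.28 z [-0.0006 -0.0001 -1.    ] F [-0.3659 -0.5632 -4.1025] w 0.0585 67.5
```

Smooth insertion. I press a little further to find the floor.

carry_out --plan '[{"grip":1,"translation":[0,0,0.1],"turn":[0,0,0]},{"grip":1,"translation":[0,0,0.2],"turn":[0,0,0]},{"grip":1,"translation":[0,0,0.3],"turn":[0,0,0]},{"grip":1,"translation":[0,0,0.3],"turn":[0,0,0]}]'

```text
t: 19.4
tcp_pos: [0.4442, 0.1768, 0.074]
ee_rot: [0.998, 0.064, -0.001, 0.0]
contact_force: [-5.7, -1.6, 8.9]
grip_width: 0.0587
gripper_force: 68.9
```

```bash
python3 - <<'E'
from blk import *
s,M=st()
E
```

```text
19.4 tcp [0.4442 0.1768 0.074 ] xyaw 7.3 z [-0.0014 -0.0005 -1.    ] F [-5.7091 -1.6071  8.8891] w 0.0587 68.9
```

Seated: floor contact is at TCP z = 0.074, as computed. I release and rise.

carry_out --plan '[{"grip":1,"translation":[0,0,-0.3],"turn":[0,0,0]},{"grip":1,"translation":[0,0,-0.3],"turn":[0,0,0]},{"grip":0,"translation":[0,0,-0.3],"turn":[0,0,0]},{"grip":0,"translation":[0,0,-0.3],"turn":[0,0,0]},{"grip":0,"translation":[0,0,-0.3],"turn":[0,0,0]}]'

```text
t: 19.9
tcp_pos: [0.4448, 0.1769, 0.0757]
ee_rot: [0.998, 0.064, 0.001, -0.0]
contact_force: [0.4, 0.1, 0.5]
grip_width: 0.0856
gripper_force: 0.0
```

carry_out --plan '[{"grip":0,"translation":[0,0,-1],"turn":[0,0,0]},{"grip":0,"translation":[0,0,-3],"turn":[0,0,0]},{"grip":0,"translation":[0,0,-8],"turn":[0,0,0]},{"grip":0,"translation":[0,0,-13],"turn":[0,0,0]},{"grip":0,"translation":[0,0,-18],"turn":[0,0,0]}]'

```text
t: 20.4
tcp_pos: [0.4439, 0.1768, 0.2579]
ee_rot: [0.998, 0.064, 0.0, -0.0]
contact_force: [1.7, -0.3, -0.6]
grip_width: 0.0856
gripper_force: 0.0
```

carry_out --plan '[{"grip":1,"translation":[0,0,-4],"turn":[0,0,0]},{"grip":1,"translation":[0,0,-5],"turn":[0,0,0]},{"grip":1,"translation":[0,0,-5],"turn":[0,0,0]},{"grip":1,"translation":[0,0,-5],"turn":[0,0,0]}]'

```text
t: 20.8
tcp_pos: [0.4435, 0.1767, 0.3039]
ee_rot: [0.998, 0.064, -0.001, 0.0]
contact_force: [0.0, -0.7, -0.0]
grip_width: 0.0282
gripper_force: 0.0
```

```bash
python3 - <<'E'
from blk import *
import pickle
s,M=st(); c=cams.get_image("wrist")
q=block(c,[.4454,.1788],np.radians(7.2),.099)
d=q[:2]-[.4454,.1788]; print("rel bath mm",R.from_euler('z',-7.2,degrees=True).as_matrix()[:2,:2]@d*1000)
for n in ("lid_front","dry_bath_lid"):
  for r in nets.boxes_of(c,n)[:2]: print(n,r["p"],r["position"])
t=cams.get_image("scene")
for n in ("lid_front","dry_bath_lid","dropper_b","flask"):
  for r in nets.boxes_of(t,n)[:2]: print(n,r["p"],r["position"])
E
```

```text
20.8 tcp [0.4435 0.1767 0.3039] xyaw 7.28 z [-0.0021 -0.0003 -1.    ] F [ 0.0419 -0.7268 -0.0484] w 0.0282 0.0
24 [0.446  0.1788 0.1266 0.9938] 7.25 0.00017948336363268833
rel bath mm [ 0.6202 -0.0319]
lid_front 0.78 [0.5415, 0.1951, 0.2231]
dry_bath_lid 0.58 [0.5446, 0.1871, 0.2226]
lid_front 0.61 [0.5509, 0.1935, 0.1459]
dry_bath_lid 0.68 [0.5452, 0.1881, 0.1477]
dropper_b 0.66 [0.691, 0.3034, 0.0381]
flask 0.55 [0.7285, 0.0285, 0.0794]
```

The block is seated 0.6 mm from centre. Now I go behind the lid: over it at 0.30 m, then down.

carry_out --plan '[{"grip":1,"translation":[5,0,0],"turn":[0,0,0]},{"grip":1,"translation":[10,0,0],"turn":[0,0,0]},{"grip":1,"translation":[15,0,0],"turn":[0,0,0]},{"grip":1,"translation":[16.8,0,0],"turn":[0,0,0]},{"grip":1,"translation":[16.8,0,0],"turn":[0,0,0]}]'

```text
t: 21.7
tcp_pos: [0.6126, 0.1979, 0.3034]
ee_rot: [0.998, 0.063, -0.001, 0.0]
contact_force: [-0.0, -0.1, -0.2]
grip_width: 0.0003
gripper_force: 0.0
```

carry_out --plan '[{"grip":1,"translation":[0,0,3],"turn":[0,0,0]},{"grip":1,"translation":[0,0,7],"turn":[0,0,0]},{"grip":1,"translation":[0,0,10.5],"turn":[0,0,0]},{"grip":1,"translation":[0,0,10.5],"turn":[0,0,0]},{"grip":1,"translation":[0,0,10.5],"turn":[0,0,0]}]'

```text
t: 22.2
tcp_pos: [0.6101, 0.1982, 0.2006]
ee_rot: [0.998, 0.064, -0.0, 0.0]
contact_force: [0.6, 0.5, 0.6]
grip_width: 0.0001
gripper_force: 0.0
```

```bash
python3 - <<'E'
from blk import *
s,M=st()
yaw=np.radians(7.2); ex=np.array([np.cos(yaw),np.sin(yaw)]); ey=np.array([-ex[1],ex[0]]); o=np.array([.4454,.1768])
b=np.array([ex,ey])@(s["tcp_pos"][:2]-o); print("bath xy",b)
for th in range(100,-1,-10):
    t=np.radians(th);d=.118; n=np.array([np.sin(t),np.cos(t)]); p=np.array([-d*np.cos(t)+.031*np.sin(t),d*np.sin(t)+.031*np.cos(t)])-.004*n+[.011,0]
    print(th,"tool cm x",round((p[0]+.08-b[0])*100,1),"z",round((s["tcp_pos"][2]-.078-p[1])*100,1))
E
```

```text
22.2 tcp [0.6101 0.1982 0.2006] xyaw 7.3 z [-0.001  -0.0002 -1.    ] F [0.6221 0.488  0.6391] w 0.0001 0.0
bath xy [0.1661 0.0006]
100 tool cm x -2.8 z 1.1
90 tool cm x -4.8 z 0.5
80 tool cm x -6.9 z 0.2
70 tool cm x -9.0 z 0.2
60 tool cm x -11.1 z 0.7
50 tool cm x -13.0 z 1.5
40 tool cm x -14.8 z 2.6
30 tool cm x -16.4 z 4.0
20 tool cm x -17.7 z 5.7
10 tool cm x -18.7 z 7.6
0 tool cm x -19.3 z 9.6
```

carry_out --plan '[{"grip":1,"translation":[-2.8,0,0.5],"turn":[0,0,0]},{"grip":1,"translation":[-4.8,0,0.5],"turn":[0,0,0]},{"grip":1,"translation":[-6.9,0,0.2],"turn":[0,0,0]},{"grip":1,"translation":[-9,0,0.2],"turn":[0,0,0]},{"grip":1,"translation":[-11.1,0,0.7],"turn":[0,0,0]}]'

```text
t: 22.7
tcp_pos: [0.5027, 0.1844, 0.1987]
ee_rot: [0.998, 0.064, 0.005, -0.0]
contact_force: [2.1, -0.0, 1.2]
grip_width: -0.0004
gripper_force: 0.6
```

```bash
python3 - <<'E'
from blk import *
s,M=st(); c=cams.get_image("top")
for n in ("lid_front","dry_bath_lid"):
  for r in nets.boxes_of(c,n)[:1]: print(n,r["p"],r["position"])
E
```

```text
22.7 tcp [0.5027 0.1844 0.1987] xyaw 7.29 z [ 0.01    0.0016 -0.9999] F [ 2.0649 -0.0185  1.1948] w -0.0004 0.6
lid_front 0.63 [0.4878, 0.1372, 0.2071]
dry_bath_lid 0.79 [0.4877, 0.1399, 0.209]
```

Contact of about 2 N, so the lid is following. I continue the arc.

carry_out --plan '[{"grip":1,"translation":[-1.9,0,0.8],"turn":[0,0,0]},{"grip":1,"translation":[-3.7,0,1.9],"turn":[0,0,0]},{"grip":1,"translation":[-5.3,0,3.3],"turn":[0,0,0]},{"grip":1,"translation":[-6.6,0,5.0],"turn":[0,0,0]},{"grip":1,"translation":[-7.6,0,6.7],"turn":[0,0,0]}]'

```text
t: 23.35
tcp_pos: [0.4272, 0.1747, 0.1281]
ee_rot: [0.998, 0.064, 0.002, -0.0]
contact_force: [-0.1, 0.2, -0.4]
grip_width: 0.0
gripper_force: 0.2
```

```bash
python3 - <<'E'
from blk import *
s,M=st()
E
```

```text
23.35 tcp [0.4272 0.1747 0.1281] xyaw 7.28 z [ 0.0048  0.0009 -1.    ] F [-0.1207  0.2239 -0.4088] w 0.0 0.2
```

carry_out --plan '[{"grip":1,"translation":[-0.3,0,0.8],"turn":[0,0,0]},{"grip":1,"translation":[-0.6,0,1.6],"turn":[0,0,0]},{"grip":1,"translation":[-0.6,0,2.2],"turn":[0,0,0]},{"grip":1,"translation":[-0.6,0,2.5],"turn":[0,0,0]},{"grip":1,"translation":[-0.6,0,2.5],"turn":[0,0,0]}]'

```text
t: 23.85
tcp_pos: [0.4206, 0.1739, 0.1085]
ee_rot: [0.998, 0.064, -0.002, 0.001]
contact_force: [-19.9, -4.7, 38.3]
grip_width: 0.0001
gripper_force: 19.0
```

```bash
python3 - <<'E'
from blk import *
s,M=st()
E
```

```text
23.85 tcp [0.4206 0.1739 0.1085] xyaw 7.35 z [-0.0047 -0.0017 -1.    ] F [-19.8831  -4.7453  38.3423] w 0.0001 19.0
```

Stopped at 0.1085 m, which is the shut height. I withdraw and verify.

carry_out --plan '[{"grip":1,"translation":[0,0,-1],"turn":[0,0,0]},{"grip":1,"translation":[0,0,-5],"turn":[0,0,0]},{"grip":1,"translation":[0,0,-10],"turn":[0,0,0]},{"grip":1,"translation":[0,0,-15],"turn":[0,0,0]},{"grip":1,"translation":[0,0,-20],"turn":[0,0,0]}]'

```text
t: 24.35
tcp_pos: [0.42, 0.1737, 0.3042]
ee_rot: [0.998, 0.063, 0.001, -0.0]
contact_force: [1.6, -0.2, -0.4]
grip_width: -0.0005
gripper_force: 0.0
```

carry_out --plan '[{"grip":1,"translation":[0,0,0],"turn":[0,0,0]},{"grip":1,"translation":[0,0,0],"turn":[0,0,0]},{"grip":1,"translation":[0,0,0],"turn":[0,0,0]}]'

```text
t: 24.65
tcp_pos: [0.4192, 0.1735, 0.3001]
ee_rot: [0.998, 0.063, -0.001, 0.0]
contact_force: [0.1, -0.6, -0.0]
grip_width: -0.0
gripper_force: 0.0
```

```bash
python3 - <<'E'
from blk import *
s,M=st()
for v in ("wrist","scene","top"):
  c=cams.get_image(v); 
  for n in ("lid_front","dry_bath_lid"):
    for r in nets.boxes_of(c,n)[:1]: print(v,n,r["p"],r["position"])
  if v=="wrist":
    l=nets.cut_out(c,"dry_bath_lid")
    if l:
      k=l[0]["pixels"].astype(np.uint8); b=cv2.boxPoints(cv2.minAreaRect(np.argwhere(k)[:,::-1].astype(np.float32)))
      for z in (.109,.13): print(z,[onz(c,u,w,z,True)[:2].round(4).tolist() for u,w in b])
yaw=np.radians(7.2); ex=np.array([np.cos(yaw),np.sin(yaw)]); print("expected front mid",np.array([.4454,.1788])-.066*ex,"rear top", np.array([.4454,.1788])+.074*ex)
E
```

```text
24.65 tcp [0.4192 0.1735 0.3001] xyaw 7.28 z [-0.0016 -0.0003 -1.    ] F [ 0.0727 -0.5763 -0.0356] w -0.0 0.0
wrist lid_front 0.96 [0.4509, 0.1825, 0.1096]
wrist dry_bath_lid 0.85 [0.4525, 0.1747, 0.1098]
0.109 [[0.5177, 0.2445], [0.5319, 0.1329], [0.3805, 0.1083], [0.3649, 0.2304]]
0.13 [[0.5164, 0.2407], [0.5297, 0.1362], [0.3879, 0.1131], [0.3733, 0.2275]]
scene lid_front 0.69 [0.4337, 0.1949, 0.1096]
scene dry_bath_lid 0.74 [0.4307, 0.1904, 0.1094]
top lid_front 0.69 [0.4359, 0.1477, 0.1078]
top dry_bath_lid 0.92 [0.4383, 0.1505, 0.1132]
expected front mid [0.3799 0.1705] rear top [0.5188 0.1881]
```

```bash
python3 -c "
from workcell import bot
print(bot.close_job())"
```

```text
the job is handed in; nothing more can be done
None
```

The job is handed in at about 25 s of the 72 s allowed (no verdict was returned): I squared the block in the locator's corner and released it there, lowered it into the well (about 0.6 mm off centre by camera) and pushed the lid shut; the flask and bottles were not re-checked at the end, but the arm's path kept clear of them.

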